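# Set the sprung pointer gauge and hold its rod out

### The job

Set up the pointer gauge on the bench rail for the next fork leg: swing the carriage's clamp lever fully open, slide the carriage along the rail until its pointer tab lines up with the fin of the marker clip, and swing the lever fully home again. Then pull the sprung rod out of its tube by its upright knob until the raised ring on the rod has just come out of the tube's mouth, well short of the rod's end stop, and keep holding it there: the spring draws it back if let go, so finish with the gripper still holding the rod out. Leave the other things on the bench where they are.

Things in the scene. Friction and masses are not known exactly. Their poses are not given: they have to be found in the camera images.
- rail: Fixed aluminium beam of the gauge, 60 wide x 440 long, top at height 48 mm above the bench, with a slot along its top. Origin: under its centre, on the bench. Its y axis runs along the beam (the way the carriage slides), its x axis points level across it to the far side; the rod is drawn out along its -x, towards the robot. The beam may stand turned by some 0.2 rad.
- marker_fin (a point): Marker clip: plain steel clip on the far (+x) side of the rail, fixed for the run, with an upright fin 4 mm thick (along the rail), top at height 72 mm. The point is the middle of the fin's near edge, at height 55 mm; axes as the rail's.
- carriage (a joint): Carriage position along the rail, 0 to 0.22 m, growing along the rail's +y. Unlocked it slides with about 4 N of friction and stays where it is left; locked it is jammed. It always starts on the -y side of the mark and has to go 60 mm or more towards +y.
- carriage_block (a point): Centre of the top face of the carriage's upright grey block, height 128 mm; the block is 40 mm wide along the rail, 50 mm across it and 66 mm tall, and is the place to take hold of the carriage. The steel tube (28 mm in diameter, axis at height 88 mm) passes through it across the rail. Axes as the rail's.
- carriage_pointer (a point): Tip of the carriage's pointer tab, an upright fin 4 mm thick along the rail and 26 mm tall (top at height 80 mm), at height 58 mm on the far (+x) edge of the carriage, 30 mm towards the rail's -y from the block's centre. The carriage is at the mark when this tab and the marker's fin are in line across the rail (same rail y).
- clamp_lever (a joint): Clamp lever angle: 0 = home (locked), the lever lying along the rail's +y; it grows anticlockwise seen from above, the knob coming towards the rail's -x (the robot), to its stop at 1.3 rad = fully open (unlocked). Below about 0.45 rad its cam begins to jam the carriage in the slot. It takes about 2 N at the knob, rising to about 7 N over the last 0.45 rad as the cam jams, and stays where it is left.
- lever_hinge (a point): Point on the lever's upright hinge axis, at height 70 mm, 55 mm towards the rail's +y from the block's centre. The flat lever arm is at height 66 to 74 mm, the hub's top at 76 mm (screw head 82 mm).
- lever_knob (a point): Centre of the top of the lever's upright round knob: 16 mm in diameter, from height 74 to 118 mm, 60 mm from the hinge axis. From the hinge, with the lever at angle a, it lies 60 mm x (-sin a) along the rail's x and 60 mm x cos a along its y.
- pointer_rod (a joint): How far the sprung rod is pulled out, 0 (as it starts, drawn in) to 0.085 m (end stop), along the rail's -x. The spring pulls it back with about 4.4 N at 0 and 11 N at the mark (110 N/m). The raised ring (18 mm in diameter, 5 mm long, on the 12 mm rod) is hidden in the tube at the start; its leading edge shows at 0.057 and it is just fully out of the tube's mouth at 0.062: that is the length mark.
- tube_mouth (a point): Centre of the tube's mouth, on the rod's axis at height 88 mm, 55 mm towards the rail's -x from the block's centre.
- pull_knob: Black pull knob on the rod's near end: a foot 26 x 22 x 24 mm with an upright round post 20 mm in diameter, from height 98 to 144 mm above the bench. Origin: under its centre, at height 76 mm (68 mm below the post's top); with the rod drawn in it is 40 mm out from the tube's mouth. Axes as the rail's.
- sprocket: Bystander: steel sprocket blank lying flat, 84 mm in diameter, 12 mm high. Origin under its centre.
- bearing: Bystander: steel bearing ring lying flat near the rail's near side, 48 mm outside, 14 mm high. Origin under its centre.
- socket: Bystander: steel wrench socket standing near the rail's near side, 24 mm in diameter, 36 mm high. Origin under its centre.
- screwdriver: Bystander: 200 mm screwdriver lying on the left. Origin under its centre.
- oil_bottle: Bystander: yellow bottle, 72 mm in diameter, 150 mm high, standing on the left. Origin under its centre.
- grease_tin: Bystander: green tin, 80 mm in diameter, 65 mm high, standing on the right. Origin under its centre.

How it is judged (in metres and radians):
On the way, in this order (a step that is already met when the one before it is completed fails the run):
1. the clamp lever is swung fully open (value of joint clamp_lever above 1 rad), for 0.1 s.
2. with the lever open, the carriage's pointer is brought in line with the marker's fin (y of carriage_pointer in the frame of marker_fin between -0.006 and 0.006 m and value of joint clamp_lever above 0.7 rad), for 0.2 s.
3. the lever is swung home with the carriage at the mark (y of carriage_pointer in the frame of marker_fin between -0.006 and 0.006 m and value of joint clamp_lever below 0.15 rad), for 0.2 s.
4. the rod is pulled out to its ring with the carriage locked at the mark (all of step 3 and value of joint pointer_rod between 0.057 and 0.067 m), for 0.3 s.
At the end, for the whole second after the job is handed in: The rod is held out by the gripper's fingers at its knob (contact over 3 N), still, at 57 to 67 mm (ring just out of the tube's mouth), the carriage's pointer is within 6 mm of the marker's fin along the rail, and the clamp lever is home (below 0.15 rad) (all of step 4 and contact force between pull_knob and the fingers above 3 N and velocity of joint pointer_rod between -0.01 and 0.01 m/s); the arm keeps its last pose, push and grip.
It fails at once if one of the other things on the bench is pushed more than 30 mm from its place (distance of any of sprocket, bearing, socket, screwdriver, oil_bottle, grease_tin from where it was at the start of the episode above 0.03 m).
It also fails if it takes over 72 s, if anything falls off the work surface, if the arm or the gripper's body presses on something with over 40 N, if the wrist force passes 120 N, or if a joint passes its speed limit or range.

### The arm

A 6-joint arm with a two-finger parallel gripper is mounted at the origin on the work surface. World frame = base frame: x ahead of the robot, y to its left, z up, the work surface at z = 0. Lengths are in m, angles in degrees, forces in N, time in s.
With the tool pointing down it reaches from about 0.25 to 0.725 m from the base axis. Payload 9.7 kg.
Tool frame: the origin (TCP) lies midway between the tips of the shut fingers; the grasp point (between the pads) lies 19 mm behind it (grip_point_offset is the distance from the TCP to the grasp point, in m); y points along the fingers, z is the direction in which the jaws open and shut, and the axes are right-handed (so a half turn about y gives the same grasp; the last joint's range is limited). The gripper opens to 85 mm and grips with 20 to 120 N. Pads are 22 mm wide; open, the fingers measure 114 mm over their backs; the gripper's body (76 mm by 85 mm) begins 54 mm behind the grasp point. The pads swing forward as they close: fully open they stand 13 mm farther back than shut.
Start: joints at [-63.484, 4.979, 10.078, 95.1, 0, 90], TCP at [0.246, -0.492, 0.231] pointing down, gripper open.
Joint ranges: [-179.16, 179.16], [-48.56, 103.87], [-65.8, 70.77], [-126.05, 130.52], [-82.76, 87.17], [-180, 180]. Speed limits (degrees/s): [127.2, 127.2, 147.25, 180, 180, 180].

### API

Orientations are given as [roll, pitch, yaw] about the fixed x, y, z axes, in that order (R = Rz(yaw) Ry(pitch) Rx(roll)).
In Python, from workcell import get_obs, camera, job_done, grip_point_offset gives the robot as it stands.
- The arm moves only by the tool move_arm, never from a script. Its argument "deltas" is a list that holds one entry, the list of rows, each a list of 4 numbers: the shift along the tool's x, y, z in m, then the turn about the tool's y in degrees. A call has 1 to 5 rows; each row is the pose to reach, as a shift and turn from the pose commanded when the call began, along the tool's axes at that moment; what a row does not reach only later rows make up. A row lasts 1/10 s, in which the tool goes at most 50 mm and 8.59 degrees, less where a joint would pass 70% of its speed; a pose out of reach is approached as far as the arm can. A call with a gripper value outside its range is refused whole. "claw" is the finger opening in m, from 0 to 0.0854, set as the call begins (left out, the last holds). The fingers move at their own pace and stop on an object; "newtons" is the grip in N (left out, the last holds). Time passes only in rows, so rows that repeat a pose let the fingers close. It gives the time, the measured TCP pose, the force and the opening at its end, in the units of the state.
- get_obs(): the state, without advancing time (a new reading comes with each control period).
- camera(name): name is "scene" or "top"; returns a dict with "color" (384x512x3 uint8, blue, green, red), "range_z" (384x512 float32, m along the optical axis (not along the pixel's ray), 0 where there is no reading), "fx", "fy", "cx", "cy" (pixels), "k1" (the pictures are not rectified: a ray, as slopes to the right and down, at radius r is drawn at 1 + k1 r^2 times it, then the intrinsics apply), "T" (4x4, takes a point from camera to world coordinates). Camera axes: x right, y down, z forward; pixel columns grow to the right and rows downward; lengths in m; the calibration is good to about 2 mm. A picture is of the moment at which its call begins.
- job_done(): hands the job in, once; it reports no verdict.
The state is a dict: "time": time; "q": joint angles; "qd": joint speeds; "joint_efforts": joint torques, N m; "ee_pos": TCP position; "tcp_rot": TCP orientation; "wrist_force": force on the tool from outside, world axes, zero at the start; "torque": the same for the moment, N m; "opening": finger opening in m.
Only numpy, scipy, OpenCV 4.12 (cv2) and the standard library are available. Lean on these libraries where they do the work, as an engineer would, in place of code of your own. Each camera call takes 0.05 s, during which the arm holds its last target. There are 200 camera calls.

## Working session

There is one attempt and no reset: what is moved stays moved. The work goes in short steps, Python scripts to look and compute and a tool call to move; the robot and the scene stay as the last step left them, time stands still between calls to the robot, and variables do not carry over. Pictures are saved under pics/ and viewed, about 8 in all and at most 12, crops included, and the job is handed in when it is done.

Besides the shell and the picture viewer there is one more tool, called after "Request:" in YAML: its name, and indented under it one key for each argument. move_arm: Moves the arm, as the interface text tells. Its arguments: {"type":"object","properties":{"deltas":{"type":"array"},"claw":{"type":"number"},"newtons":{"type":"number"}},"required":["deltas"]}

```bash
mkdir -p pics; ls; cat > h.py <<'E'
import numpy as np, cv2
from workcell import get_obs, camera, job_done, grip_point_offset
def cloud(c):
    h,w=c["range_z"].shape
    K=np.array([[c["fx"],0,c["cx"]],[0,c["fy"],c["cy"]],[0,0,1.]])
    u,v=np.meshgrid(np.arange(w),np.arange(h))
    p=cv2.undistortPoints(np.stack([u,v],-1).reshape(-1,1,2).astype(float),K,np.array([c["k1"],0,0,0.])).reshape(h,w,2)
    z=c["range_z"]; P=np.dstack([p[...,0]*z,p[...,1]*z,z])
    T=np.array(c["T"]); W=P@T[:3,:3].T+T[:3,3]; W[z==0]=np.nan
    return W
E
python3 - <<'E'
from h import *
o=get_obs();print({k:np.round(v,3).tolist() for k,v in o.items()},grip_point_offset)
ims=[]
for n in("scene","top"):
    c=camera(n);print(n,np.round(np.array(c["T"]),3).tolist(),c["fx"],c["k1"])
    cv2.imwrite(f"pics/{n}0.png",c["color"]);np.savez(f"{n}0.npz",**c)
E
```

```text
pics
{'time': 0.0, 'q': [-63.484, 5.011, 10.033, 95.1, 0.0, 90.0], 'qd': [-0.0, -0.06, -0.071, 0.057, 0.003, 0.026], 'joint_efforts': [-0.001, -52.039, 46.481, 0.016, -0.0, 0.0], 'ee_pos': [0.245, -0.492, 0.231], 'tcp_rot': [-90.078, 0.0, -153.484], 'wrist_force': [0.505, -0.817, 0.34], 'torque': [-0.033, -0.043, 0.053], 'opening': 0.086} 0.0187
scene [[0.62, 0.572, -0.537, 1.113], [0.784, -0.469, 0.407, -0.44], [-0.019, -0.673, -0.739, 0.91], [0.0, 0.0, 0.0, 1.0]] 368.60830286274904 -0.10850389646513275
top [[-0.002, -0.988, 0.153, 0.406], [-1.0, -0.001, -0.018, 0.023], [0.018, -0.153, -0.988, 1.11], [0.0, 0.0, 0.0, 1.0]] 381.5947666833589 0.043224374767722194
```

View pics/scene0.png

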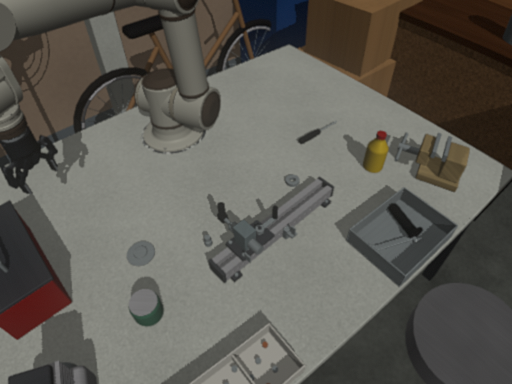

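View pics/top0.png

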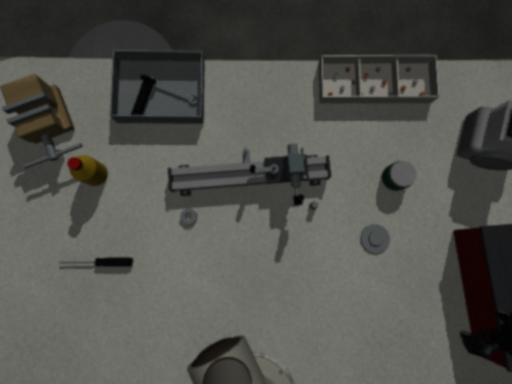

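The scene view shows the rail from (215,265) to (330,190). In the top view the rail runs (170,178)–(330,165), with the block at about (296,160), the pull knob at (298,200), the lever knob at about (270,170) and the marker clip at (247,156). The socket is at (314,205) and the bearing at (189,217). Next I'll measure with depth.

```bash
python3 - <<'E'
from h import *
ct=dict(np.load("top0.npz"));W=cloud(ct);Z=W[...,2]
sub=(slice(130,225),slice(155,345))
m=np.zeros(Z.shape,bool);m[sub]=True
r=m&(abs(Z-.048)<.005)
cnt=cv2.morphologyEx(r.astype(np.uint8),cv2.MORPH_OPEN,np.ones((5,5)))
p=W[cnt>0][:,:2].astype(np.float32);rect=cv2.minAreaRect(p);print("rail",rect,len(p))
m2=cv2.boxPoints(rect);print(m2)
for lo,hi,n in((.12,.135,"block"),(.11,.123,"z110-123"),(.137,.15,"pull"),(.06,.08,"mid")):
    k=(m&(Z>lo)&(Z<hi)).astype(np.uint8)
    N,L,st,ce=cv2.connectedComponentsWithStats(k)
    for i in range(1,N):
        if st[i,4]>5: print(n,st[i],ce[i].round(1),np.nanmean(W[L==i],0).round(4))
cv2.imwrite("pics/crop0.png",cv2.resize(ct["color"][sub],None,fx=4,fy=4,interpolation=cv2.INTER_CUBIC)*1)
print(W[300,100],W[250,300])
E
```

```text
rail ((0.6318467855453491, 0.003532618284225464), (0.07906787842512131, 0.4455147683620453), 4.6039910316467285) 1331
[[ 0.57456005  0.22239791]
 [ 0.6103208  -0.22167931]
 [ 0.6891335  -0.21533267]
 [ 0.65337276  0.22874455]]
block [288 153  17  20 296] [295.9 162.7] [ 0.631  -0.1182  0.1285]
block [296 198   5   4   7] [297.9 200. ] [ 0.5319 -0.1211  0.129 ]
z110-123 [287 159   2   5   6] [287.8 161.3] [ 0.6379 -0.0986  0.1147]
z110-123 [249 164   6   6  29] [251.6 166.7] [ 0.6226 -0.0015  0.1176]
z110-123 [288 168   4   6   9] [288.9 171.2] [ 0.6108 -0.1009  0.1156]
z110-123 [297 171   8   2   8] [300.5 171.9] [ 0.6088 -0.1316  0.117 ]
z110-123 [296 197   5   6  10] [297.2 200.3] [ 0.5329 -0.1214  0.1152]
pull [297 194   8   8  48] [300.8 197.1] [ 0.5374 -0.1267  0.1445]
mid [301 148   9  32 126] [305.  167.4] [ 0.6322 -0.1526  0.0648]
mid [253 156  37  27 594] [274.1 169.2] [ 0.6268 -0.0657  0.0662]
[2.68958656e-01 4.17240056e-01 8.78296699e-06] [ 0.40356225 -0.14264936  0.00258703]
```

View pics/crop0.png

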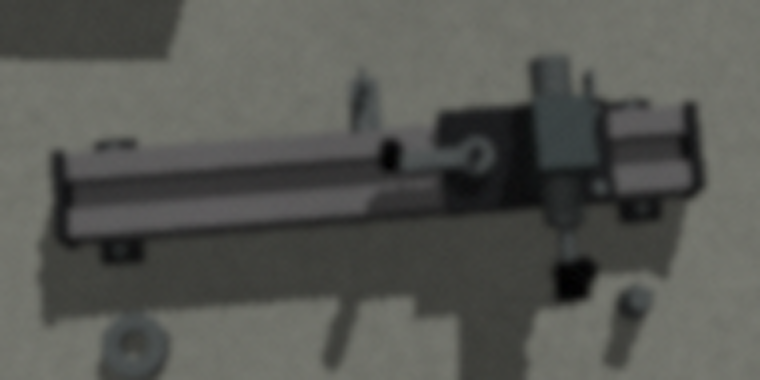

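Crop (4x, offset 155,130): marker clip at about (362,75–130), pointer tab at about (588,75), lever knob at (390,155), hinge screw at (480,155) and block at (566,130). The block, lever knob and pull knob agree with the given offsets for a rail yaw of 4.6°. Next, the fins.

```bash
cat >> h.py <<'E'
YAW=np.radians(4.6); O=np.array([.6313,-.1182])  # rail axes, block-centre-based origin
RX=np.array([np.cos(YAW),np.sin(YAW)]); RY=np.array([-np.sin(YAW),np.cos(YAW)])
def rail(W): d=W[...,:2]-O; return np.dstack([d@RX,d@RY,W[...,2]])
E
python3 - <<'E'
from h import *
for n in("top","scene"):
    c=dict(np.load(n+"0.npz"));R=rail(cloud(c))
    x,y,z=[R[...,i] for i in range(3)]
    for nm,y0,y1 in(("marker",.04,.25),("pointer",-.045,-.022)):
        m=(x>.027)&(x<.1)&(y>y0)&(y<y1)&(z>.05)&(z<.085)
        if nm=="marker": m&=x>.033
        v,u=np.nonzero(m)
        print(n,nm,len(u)); 
        for a,b in list(zip(v,u))[:45]: print((b,a),(R[a,b]*1000).round(0),c["color"][a,b].sum(),end=" ; ")
        print()
# block in scene view
    m=(abs(z-.128)<.004)&(abs(x)<.05)&(abs(y)<.05); q=R[m]
    if len(q): print(n,"block extents",np.percentile(q,[1,50,99],axis=0).round(4).tolist())
    m=(abs(z-.118)<.004)&(abs(x)<.05)&(abs(y-.115)<.03); q=R[m]
    if len(q): print("knob",q.mean(0).round(4),len(q))
c=dict(np.load("scene0.npz"))
cv2.imwrite("pics/crops0.png",cv2.resize(c["color"][170:290,190:345],None,fx=5,fy=5,interpolation=cv2.INTER_CUBIC))
E
```

```text
top marker 32
(np.int64(245), np.int64(147)) [ 68. 129.  72.] 278 ; (np.int64(245), np.int64(148)) [ 64. 129.  76.] 261 ; (np.int64(245), np.int64(149)) [ 62. 129.  74.] 241 ; (np.int64(245), np.int64(150)) [ 59. 130.  75.] 212 ; (np.int64(245), np.int64(151)) [ 55. 130.  76.] 180 ; (np.int64(245), np.int64(152)) [ 57. 130.  60.] 156 ; (np.int64(274), np.int64(156)) [39. 49. 60.] 246 ; (np.int64(275), np.int64(156)) [38. 46. 62.] 237 ; (np.int64(276), np.int64(156)) [37. 44. 66.] 240 ; (np.int64(277), np.int64(156)) [37. 41. 63.] 235 ; (np.int64(264), np.int64(157)) [37. 78. 66.] 286 ; (np.int64(265), np.int64(157)) [37. 75. 64.] 250 ; (np.int64(266), np.int64(157)) [38. 72. 59.] 234 ; (np.int64(267), np.int64(157)) [37. 69. 62.] 229 ; (np.int64(268), np.int64(157)) [35. 67. 67.] 228 ; (np.int64(269), np.int64(157)) [35. 64. 67.] 227 ; (np.int64(270), np.int64(157)) [36. 61. 65.] 210 ; (np.int64(271), np.int64(157)) [37. 57. 59.] 190 ; (np.int64(272), np.int64(157)) [36. 55. 61.] 175 ; (np.int64(273), np.int64(157)) [35. 52. 64.] 168 ; (np.int64(274), np.int64(157)) [35. 50. 65.] 160
[... 6773 characters left out ...]
58)) [ 32. -41.  62.] 160 ; (np.int64(243), np.int64(258)) [ 37. -41.  66.] 164 ; (np.int64(244), np.int64(258)) [ 37. -38.  64.] 164 ; (np.int64(245), np.int64(258)) [ 38. -35.  61.] 167 ; (np.int64(246), np.int64(258)) [ 40. -34.  61.] 185 ; (np.int64(247), np.int64(258)) [ 42. -32.  63.] 182 ; (np.int64(248), np.int64(258)) [ 47. -33.  69.] 188 ; (np.int64(249), np.int64(258)) [ 52. -33.  76.] 221 ; (np.int64(250), np.int64(258)) [ 53. -31.  75.] 261 ; (np.int64(241), np.int64(259)) [ 31. -44.  57.] 189 ; (np.int64(242), np.int64(259)) [ 36. -45.  65.] 153 ; 
scene block extents [[-0.024, -0.0219, 0.1245], [0.0019, -0.0028, 0.1274], [0.0255, 0.0175, 0.1306]]
knob [0.0009 0.1125 0.1173] 21
```

View pics/crops0.png

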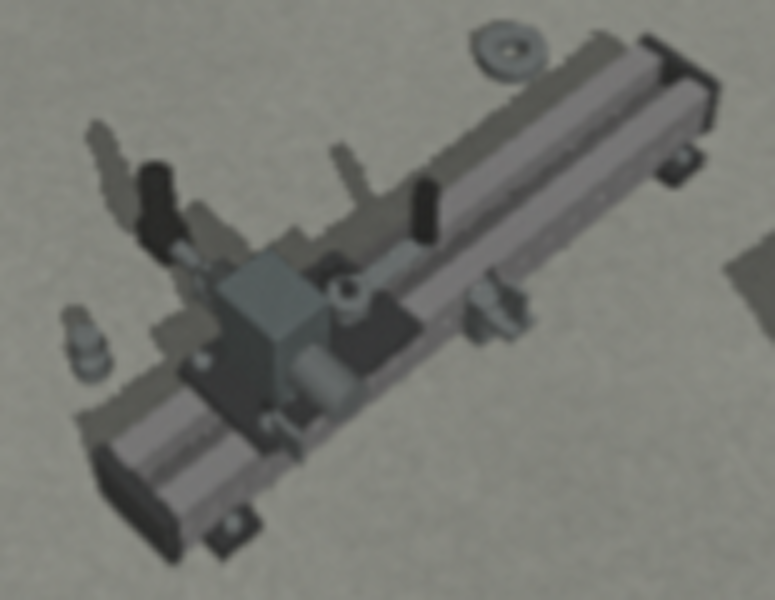

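The crop (5x, offset 190,170) confirms the layout: clip fin at about (490,290), pointer tab at about (285,425), both on the far side. The fin's rail y minus the pointer's is 160 mm (top) and 159 mm (scene), so travel is about 159 mm. Next, a delta helper, then I'll approach the lever knob.

```bash
cat >> h.py <<'E'
def pt(x,y): return O+x*RX+y*RY    # rail offsets from the block's START centre -> world
def delta(xy,z,yaw,pos=None,rot=None):
    o=get_obs(); p=np.array(o["ee_pos"]) if pos is None else np.array(pos); y0=o["tcp_rot"][2] if rot is None else rot
    d=np.r_[xy,z]-p; t=np.radians(y0)
    X=np.array([np.cos(t),np.sin(t),0]);Zt=np.array([-np.sin(t),np.cos(t),0])
    return np.round([d@X*1000,-d[2]*1000,d@Zt*1000,-((yaw-y0+180)%360-180)],1).tolist()
E
python3 -c "
from h import *
k=pt(0,.115);print(k,delta(k,.19,-85.4))"
```

```text
[ 0.62207712 -0.00357043] [-555.1, 40.6, -268.9, -68.1]
```

Request:
move_arm:
  deltas:
    - [[-0.555, 0.02, -0.269, -68.1], [-0.555, 0.02, -0.269, -68.1], [-0.555, 0.02, -0.269, -68.1], [-0.555, 0.02, -0.269, -68.1], [-0.555, 0.02, -0.269, -68.1]]
  claw: 0.05
  newtons: 30

```text
time: 0.6
ee_pos: [0.3988, -0.2925, 0.2229]
tcp_rot: [-90.0, 0.0, -110.2]
wrist_force: [0.3, -1.3, -0.9]
opening: 0.05
```

```bash
python3 -c "
from h import *
k=pt(0,.115);print(delta(k,.19,-85.4))"
```

```text
[-348.2, 32.9, 109.9, -24.8]
```

Request:
move_arm:
  deltas:
    - [[-0.348, 0.033, 0.11, -24.8], [-0.348, 0.033, 0.11, -24.8], [-0.348, 0.033, 0.11, -24.8], [-0.348, 0.033, 0.11, -24.8], [-0.348, 0.033, 0.11, -24.8]]

```text
time: 1.1
ee_pos: [0.5524, -0.0962, 0.2003]
tcp_rot: [-90.0, -0.0, -85.7]
wrist_force: [0.2, -1.3, 0.6]
opening: 0.05
```

```bash
python3 -c "
from h import *
k=pt(0,.115);print(delta(k,.19,-85.4))"
```

```text
[-87.1, 10.3, 76.5, -0.3]
```

Request:
move_arm:
  deltas:
    - [[-0.087, 0.01, 0.0765, -0.3], [-0.087, 0.01, 0.0765, -0.3], [-0.087, 0.01, 0.0765, -0.3], [-0.087, 0.01, 0.0765, -0.3], [-0.087, 0.01, 0.0765, -0.3]]

```text
time: 1.6
ee_pos: [0.6209, -0.006, 0.1903]
tcp_rot: [-90.1, -0.0, -85.4]
wrist_force: [0.5, -0.3, 0.5]
opening: 0.0499
```

```bash
python3 - <<'E'
from h import *
print(get_obs()["q"])
k=pt(0,.115);print(delta(k,.085,-85.4))
c=camera("scene");W=rail(cloud(c));
cv2.imwrite("pics/s1.png",cv2.resize(c["color"][100:290,160:360],None,fx=3,fy=3,interpolation=cv2.INTER_CUBIC))
E
```

```text
[-5.47706523e-01  1.43430045e+01  1.61658583e+01  9.18887836e+01
 -1.97675486e-02  8.48433560e+01]
[-2.4, 105.3, 1.3, 0.0]
```

View pics/s1.png

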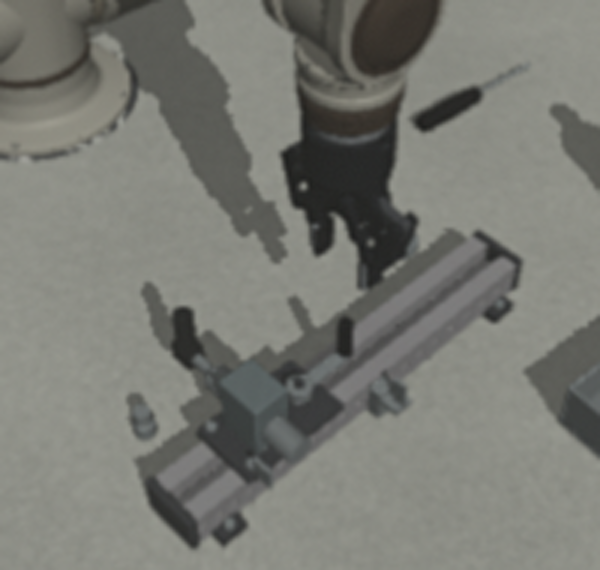

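The fingers, at (320,250) and (370,280), hover over the lever knob at (345,335), offset as their height would explain. Descending and closing on the knob.

Request:
move_arm:
  deltas:
    - [[-0.002, 0.03, 0.001, 0], [-0.002, 0.065, 0.001, 0], [-0.002, 0.105, 0.001, 0], [-0.002, 0.105, 0.001, 0], [-0.002, 0.105, 0.001, 0]]

```text
time: 2.15
ee_pos: [0.6216, -0.0047, 0.0868]
tcp_rot: [-90.0, -0.0, -85.5]
wrist_force: [0.6, -1.0, -0.1]
opening: 0.0498
```

Request:
move_arm:
  deltas:
    - [[0, 0, 0, 0], [0, 0, 0, 0], [0, 0, 0, 0], [0, 0, 0, 0], [0, 0, 0, 0]]
  claw: 0.005
  newtons: 20

```text
time: 2.65
ee_pos: [0.6217, -0.0039, 0.0882]
tcp_rot: [-90.0, -0.0, -85.4]
wrist_force: [-9.4, -1.8, 10.3]
opening: 0.0149
```

```bash
python3 - <<'E'
from h import *
o=get_obs();print(o["opening"],o["ee_pos"],o["wrist_force"],rail(np.array(o["ee_pos"])[None,None]))
# arc rows: in tool axes at a=0: tool x=-RY, tool z=RX
a=np.radians(np.arange(0,83,7.5)); r=.06
for A in a: print(np.degrees(A).round(1),[round(r*(1-np.cos(A)),4),0,round(-r*np.sin(A),4),round(-np.degrees(A),1)])
E
```

```text
0.014920360977600378 [ 0.62173249 -0.00389347  0.08822484] [-9.40630193 -1.81715082 10.2963494 ] [[[-0.00036944  0.11470564  0.08822484]]]
0.0 [np.float64(0.0), 0, np.float64(-0.0), np.float64(-0.0)]
7.5 [np.float64(0.0005), 0, np.float64(-0.0078), np.float64(-7.5)]
15.0 [np.float64(0.002), 0, np.float64(-0.0155), np.float64(-15.0)]
22.5 [np.float64(0.0046), 0, np.float64(-0.023), np.float64(-22.5)]
30.0 [np.float64(0.008), 0, np.float64(-0.03), np.float64(-30.0)]
37.5 [np.float64(0.0124), 0, np.float64(-0.0365), np.float64(-37.5)]
45.0 [np.float64(0.0176), 0, np.float64(-0.0424), np.float64(-45.0)]
52.5 [np.float64(0.0235), 0, np.float64(-0.0476), np.float64(-52.5)]
60.0 [np.float64(0.03), 0, np.float64(-0.052), np.float64(-60.0)]
67.5 [np.float64(0.037), 0, np.float64(-0.0554), np.float64(-67.5)]
75.0 [np.float64(0.0445), 0, np.float64(-0.058), np.float64(-75.0)]
82.5 [np.float64(0.0522), 0, np.float64(-0.0595), np.float64(-82.5)]
```

Gripped: opening 14.9 mm on the 16 mm knob. The arc rows are the same in the co-turning tool frame, so I'll send them twice.

Request:
move_arm:
  deltas:
    - [[0.0005, -0.002, -0.0078, -7.5], [0.002, -0.002, -0.0155, -15], [0.0046, -0.002, -0.023, -22.5], [0.008, -0.002, -0.03, -30], [0.0124, -0.002, -0.0365, -37.5]]

```text
time: 3.15
ee_pos: [0.5867, -0.0189, 0.0885]
tcp_rot: [-90.0, -0.0, -47.6]
wrist_force: [0.6, -0.5, -3.7]
opening: 0.0151
```

Request:
move_arm:
  deltas:
    - [[0.0005, 0, -0.0078, -7.5], [0.002, 0, -0.0155, -15], [0.0046, 0, -0.023, -22.5], [0.008, 0, -0.03, -30], [0.0124, 0, -0.0365, -37.5]]

```text
time: 3.65
ee_pos: [0.5677, -0.0526, 0.0884]
tcp_rot: [-90.0, 0.0, -10.1]
wrist_force: [-0.8, 1.3, -1.6]
opening: 0.0157
```

Request:
move_arm:
  deltas:
    - [[0, 0, 0, 0], [0, 0, 0, 0], [0, 0, 0, 0]]

```text
time: 3.95
ee_pos: [0.568, -0.0527, 0.0884]
tcp_rot: [-90.0, -0.0, -10.6]
wrist_force: [-4.3, -2.2, 2.6]
opening: 0.0154
```

```bash
python3 - <<'E'
from h import *
o=get_obs();r=rail(np.array(o["ee_pos"])[None,None])[0,0];print(o["opening"],r,o["wrist_force"])
print("angle",np.arctan2(-r[0],r[1]-.055),np.hypot(r[0],r[1]-.055))
E
```

```text
0.015359800746143402 [-0.05779207  0.07040943  0.08837737] [-4.28168048 -2.20068725  2.57674225]
angle 1.3102228165524368 0.05981114734828306
```

Lever at about 1.31 rad, at its stop. Release and go to the block.

Request:
move_arm:
  deltas:
    - [[0, 0, 0, 0], [0, 0, 0, 0], [0, -0.035, 0, 0], [0, -0.075, 0, 0], [0, -0.075, 0, 0]]
  claw: 0.04

```text
time: 4.45
ee_pos: [0.5703, -0.0524, 0.1684]
tcp_rot: [-89.9, -0.5, -10.4]
wrist_force: [-0.4, 0.7, -0.0]
opening: 0.0399
```

```bash
python3 -c "
from h import *
print(get_obs()['opening'],delta(pt(0,-.001),.16,4.6))"
```

```text
0.03994928664943682 [72.2, 8.4, -54.6, -15.0]
```

Request:
move_arm:
  deltas:
    - [[0.036, 0.004, -0.027, -7.5], [0.072, 0.004, -0.0545, -15], [0.072, 0.004, -0.0545, -15], [0.072, 0.004, -0.0545, -15], [0.072, 0.004, -0.0545, -15]]
  claw: 0.066

```text
time: 4.95
ee_pos: [0.6287, -0.1186, 0.1587]
tcp_rot: [-90.0, -0.0, 4.5]
wrist_force: [-0.6, 0.3, -0.3]
opening: 0.0656
```

```bash
python3 -c "
from h import *
print(get_obs()['opening'],delta(pt(0,-.001),.092,4.6))"
```

```text
0.06563158397317169 [2.6, 66.7, -0.8, -0.1]
```

Request:
move_arm:
  deltas:
    - [[0.0025, 0.03, -0.001, 0], [0.0025, 0.066, -0.001, 0], [0.0025, 0.066, -0.001, 0], [0.0025, 0.066, -0.001, 0], [0.0025, 0.066, -0.001, 0]]

```text
time: 5.45
ee_pos: [0.6323, -0.1197, 0.0954]
tcp_rot: [-90.0, -0.2, 4.6]
wrist_force: [-0.4, -0.1, 0.4]
opening: 0.0658
```

Request:
move_arm:
  deltas:
    - [[0, 0, 0, 0], [0, 0, 0, 0], [0, 0, 0, 0], [0, 0, 0, 0], [0, 0, 0, 0]]
  claw: 0.03
  newtons: 30

```text
time: 5.95
ee_pos: [0.6322, -0.12, 0.0945]
tcp_rot: [-90.0, -0.1, 4.6]
wrist_force: [-0.1, 1.0, 4.7]
opening: 0.0393
```

```bash
python3 - <<'E'
from h import *
o=get_obs();r=rail(np.array(o["ee_pos"])[None,None])[0,0];print(o["opening"],r,o["tcp_rot"],o["wrist_force"])
E
```

```text
0.039332180563147995 [ 0.00077983 -0.00182308  0.09449213] [-90.01701267  -0.13953769   4.58992463] [-0.12866006  0.96948406  4.70659539]
```

Request:
move_arm:
  deltas:
    - [[0, 0, 0.01, 0], [0, 0, 0.03, 0], [0, 0, 0.055, 0], [0, 0, 0.08, 0], [0, 0, 0.1, 0]]

```text
time: 6.45
ee_pos: [0.6241, -0.0201, 0.0945]
tcp_rot: [-90.1, -0.1, 4.6]
wrist_force: [-0.6, -5.8, 5.8]
opening: 0.0396
```

Request:
move_arm:
  deltas:
    - [[0, 0, 0.02, 0], [0, 0, 0.04, 0], [0, 0, 0.055, 0], [0, 0, 0.055, 0], [0, 0, 0.055, 0]]

```text
time: 6.95
ee_pos: [0.6195, 0.0356, 0.0945]
tcp_rot: [-89.9, -0.1, 4.6]
wrist_force: [-3.0, 4.0, 6.6]
opening: 0.0397
```

```bash
cat > fins.py <<'E'
from h import *
import sys
o=get_obs();r=rail(np.array(o["ee_pos"])[None,None])[0,0];print(o["opening"],r,o["wrist_force"])
for n in("top","scene"):
    c=camera(n);R=rail(cloud(c)); x,y,z=[R[...,i] for i in range(3)]
    for nm,x0,x1,z0,z1 in(("marker",.054,.072,.055,.078),("pointer",.036,.052,.068,.084)):
        m=(x>x0)&(x<x1)&(y>.09)&(y<.16)&(z>z0)&(z<z1)
        q=R[m]; print(n,nm,len(q),(np.median(q,0)*1000).round(1) if len(q) else "")
    v=(slice(125,185),slice(205,285)) if n=="top" else (slice(180,260),slice(235,340))
    cv2.imwrite(f"pics/f_{n}_{sys.argv[1]}.png",cv2.resize(c["color"][v],None,fx=7,fy=7,interpolation=cv2.INTER_CUBIC))
E
python3 fins.py a
```

```text
0.039714140727342494 [0.00058257 0.15427131 0.09449647] [-3.00539149  3.97441162  6.64124344]
top marker 0 
top pointer 0 
scene marker 24 [ 62.  124.7  68.3]
scene pointer 17 [ 42.7 120.8  78.1]
```

View pics/f_scene_a.png

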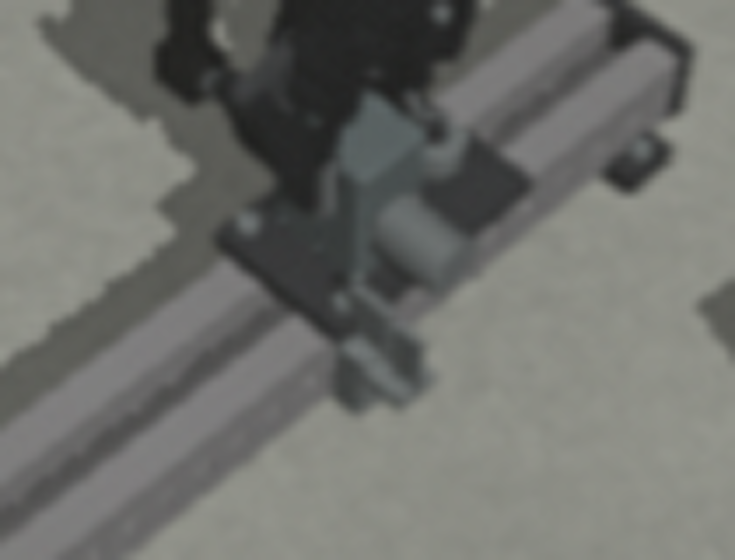

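The scene crop shows the pointer tab (from about (355,290) down to (400,345)) almost in line with the fin (350,345)–(410,385). Depth puts it 3.9 mm short, and travel so far is 156 of 159–160 mm. Nudging +3.5 mm.

Request:
move_arm:
  deltas:
    - [[0, 0, 0.002, 0], [0, 0, 0.0035, 0], [0, 0, 0.0035, 0], [0, 0, 0.0035, 0], [0, 0, 0.0035, 0]]

```text
time: 7.55
ee_pos: [0.6193, 0.0377, 0.0945]
tcp_rot: [-90.0, -0.1, 4.6]
wrist_force: [-2.6, -2.1, 6.1]
opening: 0.0396
```

```bash
python3 fins.py b
```

```text
0.039625988411800546 [0.00057447 0.1563466  0.09449243] [-2.61046369 -2.14438802  6.13919488]
top marker 0 
top pointer 0 
scene marker 25 [ 61.9 125.4  67.8]
scene pointer 21 [ 44.  123.9  76.6]
```

Request:
move_arm:
  deltas:
    - [[0, 0, 0.0015, 0], [0, 0, 0.0015, 0], [0, 0, 0.0015, 0], [0, 0, 0.0015, 0]]

```text
time: 8.05
ee_pos: [0.6192, 0.039, 0.0945]
tcp_rot: [-90.0, -0.1, 4.6]
wrist_force: [-3.0, -2.0, 6.2]
opening: 0.0397
```

Request:
move_arm:
  deltas:
    - [[0, 0, 0, 0], [0, 0, 0, 0], [0, 0, 0, 0], [0, -0.035, 0, 0], [0, -0.075, 0, 0]]
  claw: 0.066

```text
time: 8.55
ee_pos: [0.6177, 0.0395, 0.1667]
tcp_rot: [-90.0, 0.2, 4.6]
wrist_force: [1.1, 0.4, -0.4]
opening: 0.0658
```

```bash
python3 -c "
from h import *
print(delta(pt(-.0578,.159+.071),.17,-10.9))"
```

```text
[-56.9, -3.3, 71.7, 15.5]
```

Request:
move_arm:
  deltas:
    - [[-0.03, -0.003, 0.035, 7.5], [-0.057, -0.003, 0.0715, 15.5], [-0.057, -0.003, 0.0715, 15.5], [-0.057, -0.003, 0.0715, 15.5], [-0.057, -0.003, 0.0715, 15.5]]
  claw: 0.04

```text
time: 9.05
ee_pos: [0.5566, 0.1059, 0.1705]
tcp_rot: [-90.0, -0.0, -10.8]
wrist_force: [0.1, -0.7, 0.3]
opening: 0.04
```

```bash
python3 fins.py c; python3 - <<'E'
from h import *
c=camera("scene");R=rail(cloud(c));x,y,z=[R[...,i] for i in range(3)]
for n,m in(("block",(abs(z-.128)<.004)&(abs(x)<.04)&(abs(y-.159)<.04)),("knob",(abs(z-.118)<.005)&(abs(x+.058)<.03)&(abs(y-.23)<.03))):
    print(n,m.sum(),R[m].mean(0).round(4) if m.any() else "")
print(delta(pt(-.0578,.159+.071),.088,-10.9))
E
```

```text
0.03996301949964721 [-0.05647782  0.22933837  0.17053653] [ 0.07597037 -0.70710493  0.34869025]
top marker 4 [ 63.6 129.1  73.3]
top pointer 13 [ 42.5 130.2  80.2]
scene marker 27 [ 60.4 124.7  68.8]
scene pointer 18 [ 44.5 126.   76.4]
block 194 [0.0011 0.1548 0.1274]
knob 20 [-0.0561  0.2269  0.117 ]
[-1.6, 82.3, 0.6, -0.0]
```

View pics/f_scene_c.png

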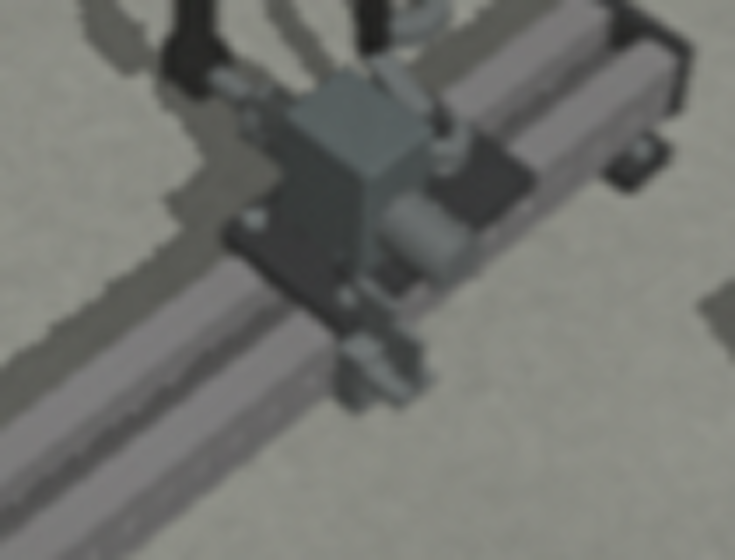

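Fins in line: the tab at (375,290) runs on into the fin (350,340)–(410,390). Both views put the pointer about +1 mm from the fin. Descending on the lever knob.

Request:
move_arm:
  deltas:
    - [[-0.0015, 0.035, 0.0005, 0], [-0.0015, 0.082, 0.0005, 0], [-0.0015, 0.082, 0.0005, 0], [-0.0015, 0.082, 0.0005, 0], [-0.0015, 0.082, 0.0005, 0]]

```text
time: 9.7
ee_pos: [0.5562, 0.107, 0.0914]
tcp_rot: [-89.9, -0.2, -10.9]
wrist_force: [0.4, -0.1, 1.0]
opening: 0.04
```

Request:
move_arm:
  deltas:
    - [[0, 0, 0, 0], [0, 0, 0, 0], [0, 0, 0, 0], [0, 0, 0, 0], [0, 0, 0, 0]]
  claw: 0.005
  newtons: 25

```text
time: 10.2
ee_pos: [0.5559, 0.1071, 0.0908]
tcp_rot: [-89.9, -0.2, -10.9]
wrist_force: [-0.4, -0.9, 5.5]
opening: 0.0147
```

```bash
python3 - <<'E'
from h import *
o=get_obs();r=rail(np.array(o["ee_pos"])[None,None])[0,0];print(o["opening"],r,o["tcp_rot"],o["wrist_force"])
E
```

```text
0.014735306862265861 [-0.05709987  0.23060067  0.09077371] [-89.9449      -0.18259259 -10.91176271] [-0.40722417 -0.89147484  5.47635941]
```

Request:
move_arm:
  deltas:
    - [[0.0005, 0, 0.0078, 7.5], [0.002, 0, 0.0155, 15], [0.0046, 0, 0.023, 22.5], [0.008, 0, 0.03, 30], [0.0124, 0, 0.0365, 37.5]]

```text
time: 10.7
ee_pos: [0.5755, 0.1404, 0.0907]
tcp_rot: [-89.8, -0.2, -48.7]
wrist_force: [3.2, -3.9, 5.3]
opening: 0.015
```

Request:
move_arm:
  deltas:
    - [[0.0005, 0, 0.0078, 7.5], [0.002, 0, 0.0155, 15], [0.0046, 0, 0.023, 22.5], [0.008, 0, 0.03, 30], [0.0124, 0, 0.0365, 37.5]]

```text
time: 11.2
ee_pos: [0.6095, 0.155, 0.0906]
tcp_rot: [-90.0, -0.1, -86.2]
wrist_force: [-38.3, -12.2, 22.1]
opening: 0.0153
```

Request:
move_arm:
  deltas:
    - [[0, 0, 0.001, 0], [0, 0, 0.001, 0], [0, 0, 0.001, 0], [0, 0, 0.001, 0]]

```text
time: 11.6
ee_pos: [0.6089, 0.1548, 0.0906]
tcp_rot: [-90.1, -0.1, -85.9]
wrist_force: [-14.1, -4.9, 11.3]
opening: 0.0148
```

```bash
python3 - <<'E'
from h import *
o=get_obs();r=rail(np.array(o["ee_pos"])[None,None])[0,0];print(o["opening"],r,o["tcp_rot"],o["wrist_force"])
E
python3 fins.py d
```

```text
0.014793290573476354 [-0.00047832  0.27392156  0.09056938] [-9.01268920e+01 -5.54373636e-02 -8.59185899e+01] [-14.12240592  -4.85585851  11.3028562 ]
0.014793290573476354 [-0.00047832  0.27392156  0.09056938] [-14.12240592  -4.85585851  11.3028562 ]
top marker 4 [ 63.5 129.1  72.9]
top pointer 9 [ 46.1 131.4  80.5]
scene marker 27 [ 62.1 125.3  66.6]
scene pointer 18 [ 44.5 127.5  77.1]
```

Lever home (about 0.01 rad), pointer +2 mm by vision and within 1 mm by arm travel, so inside the 6 mm band. On to the pull knob.

Request:
move_arm:
  deltas:
    - [[0, 0, 0, 0], [0, 0, 0, 0], [0, -0.035, 0, 0], [0, -0.08, 0, 0], [0, -0.095, 0, 0]]
  claw: 0.04

```text
time: 12.2
ee_pos: [0.6117, 0.1559, 0.1888]
tcp_rot: [-89.7, 0.1, -85.9]
wrist_force: [0.7, 0.1, 0.3]
opening: 0.0401
```

```bash
python3 - <<'E'
from h import *
for n in("scene","top"):
    c=camera(n);R=rail(cloud(c));x,y,z=[R[...,i] for i in range(3)]
    for nm,m in(("pull",(z>.138)&(z<.150)&(abs(x+.095)<.03)&(abs(y-.159)<.03)),("lever",(abs(z-.118)<.005)&(abs(x)<.03)&(abs(y-.274)<.03)),("block",(abs(z-.128)<.004)&(abs(x)<.04)&(abs(y-.159)<.04))):
        print(n,nm,m.sum(),R[m].mean(0).round(4) if m.any() else "")
print(get_obs()["ee_pos"],delta(pt(-.095,.159),.185,-85.4))
E
```

```text
scene pull 32 [-0.0939  0.1568  0.1428]
scene lever 20 [0.0012 0.272  0.117 ]
scene block 190 [0.0011 0.1574 0.1276]
top pull 47 [-0.0944  0.1613  0.1441]
top lever 0 
top block 276 [0.0004 0.1613 0.1287]
[0.61188219 0.15590165 0.18729485] [116.6, 2.3, -96.6, -0.5]
```

Request:
move_arm:
  deltas:
    - [[0.035, 0, -0.029, -0.5], [0.075, 0, -0.062, -0.5], [0.1165, 0, -0.0965, -0.5], [0.1165, 0, -0.0965, -0.5], [0.1165, 0, -0.0965, -0.5]]

```text
time: 12.8
ee_pos: [0.522, 0.0315, 0.1834]
tcp_rot: [-90.0, 0.0, -85.5]
wrist_force: [0.5, 0.6, 0.2]
opening: 0.0397
```

```bash
python3 -c "
from h import *
print(get_obs()['opening'],delta(pt(-.095,.159),.108,-85.4))"
```

```text
0.03970061967065061 [-1.0, 75.4, 1.9, -0.1]
```

Request:
move_arm:
  deltas:
    - [[-0.001, 0.03, 0.002, 0], [-0.001, 0.075, 0.002, 0], [-0.001, 0.075, 0.002, 0], [-0.001, 0.075, 0.002, 0], [-0.001, 0.075, 0.002, 0]]

```text
time: 13.3
ee_pos: [0.5257, 0.0342, 0.1108]
tcp_rot: [-89.9, 0.0, -85.4]
wrist_force: [-0.6, 0.2, 2.1]
opening: 0.0398
```

Request:
move_arm:
  deltas:
    - [[0, 0, 0, 0], [0, 0, 0, 0], [0, 0, 0, 0], [0, 0, 0, 0], [0, 0, 0, 0]]
  claw: 0.01
  newtons: 40

```text
time: 13.8
ee_pos: [0.5232, 0.0337, 0.111]
tcp_rot: [-90.1, 0.0, -85.4]
wrist_force: [-13.9, 1.1, 12.2]
opening: 0.0189
```

```bash
python3 - <<'E'
from h import *
o=get_obs();r=rail(np.array(o["ee_pos"])[None,None])[0,0];print(o["opening"],r,o["tcp_rot"],o["wrist_force"])
E
```

```text
0.018945407016193967 [-0.09552079  0.16008601  0.11100151] [-9.00547012e+01  2.32010468e-02 -8.54067795e+01] [-13.86809287   1.1277679   12.17912257]
```

Request:
move_arm:
  deltas:
    - [[0, 0, -0.012, 0], [0, 0, -0.027, 0], [0, 0, -0.042, 0], [0, 0, -0.055, 0], [0, 0, -0.0605, 0]]

```text
time: 14.3
ee_pos: [0.466, 0.029, 0.111]
tcp_rot: [-89.6, 0.0, -85.4]
wrist_force: [10.8, 1.6, -0.4]
opening: 0.019
```

Request:
move_arm:
  deltas:
    - [[0, 0, 0, 0], [0, 0, 0, 0], [0, 0, 0, 0], [0, 0, 0, 0]]

```text
time: 14.7
ee_pos: [0.4668, 0.0291, 0.111]
tcp_rot: [-89.6, 0.0, -85.4]
wrist_force: [10.8, 0.9, 1.6]
opening: 0.0186
```

```bash
python3 - <<'E'
from h import *
o=get_obs();r=rail(np.array(o["ee_pos"])[None,None])[0,0];print(o["opening"],r,o["tcp_rot"],o["wrist_force"])
c=camera("scene");t=camera("top")
A=cv2.resize(c["color"][140:240,205:305],(600,600),interpolation=cv2.INTER_CUBIC)
cv2.imwrite("pics/g.png",A)
for n,c in(("s",c),("t",t)):
    R=rail(cloud(c));x,y,z=[R[...,i] for i in range(3)]
    for nm,m in(("foot/post",(z>.08)&(z<.15)&(x<-.13)&(x>-.19)&(abs(y-.159)<.03)),("block",(abs(z-.128)<.004)&(abs(x)<.04)&(abs(y-.159)<.04))):
        print(n,nm,m.sum(),R[m].mean(0).round(4) if m.any() else "")
E
```

```text
0.01862617237874175 [-0.15219537  0.15997877  0.11100843] [-8.96069238e+01  1.31460615e-02 -8.54102794e+01] [10.78299092  0.90809066  1.55483867]
s foot/post 166 [-0.1472  0.152   0.1177]
s block 195 [0.0016 0.1571 0.1275]
t foot/post 0 
t block 276 [0.0006 0.1614 0.1286]
```

View pics/g.png

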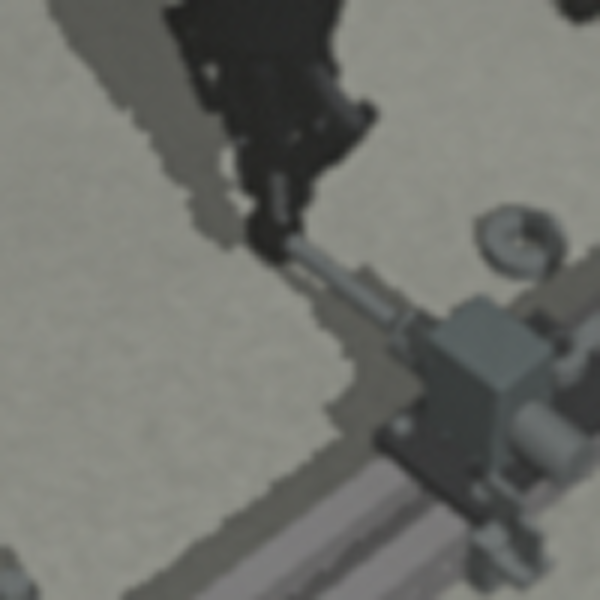

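The crop shows the knob at (270,235) gripped by the fingers, with the rod running to the tube mouth at about (410,335). The ring is just emerging at about (400,325). The arm says 56.7 mm and force about 58 mm, so I'll pull 5 mm more.

Request:
move_arm:
  deltas:
    - [[0, 0, -0.003, 0], [0, 0, -0.005, 0], [0, 0, -0.005, 0], [0, 0, -0.005, 0], [0, 0, -0.005, 0]]

```text
time: 15.3
ee_pos: [0.4619, 0.0286, 0.111]
tcp_rot: [-89.6, 0.0, -85.4]
wrist_force: [10.7, 1.1, 0.7]
opening: 0.0191
```

```bash
python3 - <<'E'
from h import *
o=get_obs();r=rail(np.array(o["ee_pos"])[None,None])[0,0];print(o["opening"],r,o["wrist_force"])
c=camera("scene")
cv2.imwrite("pics/g2.png",cv2.resize(c["color"][172:207,245:295],None,fx=14,fy=14,interpolation=cv2.INTER_CUBIC))
# pull foot: cloud of dark foot below the fingers
R=rail(cloud(c));x,y,z=[R[...,i] for i in range(3)]
m=(z>.090)&(z<.101)&(x>-.16)&(x<-.05)&(abs(y-.157)<.012)
for X in np.arange(-.155,-.05,.005):
    k=m&(abs(x-X)<.0025); print(round(X,3),k.sum(),z[k].max().round(4) if k.any() else "",end="; ")
E
```

```text
0.01910269615236393 [-0.15706665  0.15996019  0.11101948] [10.68792855  1.09923652  0.73388915]
-0.155 2 0.1003; -0.15 8 0.1006; -0.145 17 0.1004; -0.14 4 0.0989; -0.135 5 0.0952; -0.13 4 0.0937; -0.125 5 0.0936; -0.12 5 0.094; -0.115 4 0.0943; -0.11 5 0.0932; -0.105 6 0.0945; -0.1 2 0.0929; -0.095 5 0.0941; -0.09 3 0.0945; -0.085 5 0.0942; -0.08 3 0.0947; -0.075 5 0.096; -0.07 4 0.0942; -0.065 5 0.0943; -0.06 4 0.0984; -0.055 3 0.0972;
```

View pics/g2.png

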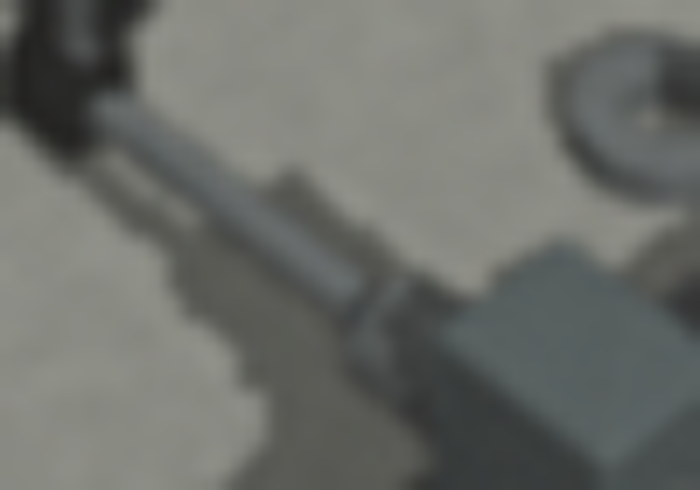

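By arm travel the rod is at 61.6 mm. Depth shows the ring (98 mm height) at x = -60 mm, just beyond the mouth at -55 mm. The crop shows it too, at about (370,310) against the tube end. Hold, one last check, hand in.

Request:
move_arm:
  deltas:
    - [[0, 0, 0, 0], [0, 0, 0, 0], [0, 0, 0, 0], [0, 0, 0, 0], [0, 0, 0, 0]]

```text
time: 15.85
ee_pos: [0.4619, 0.0287, 0.111]
tcp_rot: [-89.6, 0.0, -85.4]
wrist_force: [10.3, 1.4, 0.7]
opening: 0.0194
```

```bash
python3 fins.py e; python3 - <<'E'
from h import *
c=camera("scene");R=rail(cloud(c));x,y,z=[R[...,i] for i in range(3)]
m=(abs(z-.118)<.005)&(abs(x)<.03)&(abs(y-.274)<.03);print("lever",R[m].mean(0))
o=get_obs();print(o["opening"],o["ee_pos"],o["wrist_force"]);job_done()
E
```

```text
0.019395129724976323 [-0.15707249  0.15998627  0.11100648] [10.26712537  1.35075238  0.73909063]
top marker 4 [ 63.7 129.1  73.1]
top pointer 9 [ 45.6 131.1  81.4]
scene marker 25 [ 62.  125.1  66.8]
scene pointer 18 [ 43.9 127.2  78.2]
lever [0.00145147 0.27285235 0.11742349]
0.018790211915294917 [0.46190126 0.02865134 0.11097098] [10.62501946  1.74473344 -0.23940833]
the job is handed in; nothing more can be done
```

I opened the clamp lever to its stop, slid the carriage about 159 mm to the marker, swung the lever home and pulled the rod out to its ring. The job was handed in at about 16 s with the gripper still holding the rod.

**Last checks:**
- **Pointer:** both cameras put it about 2 mm past the fin, while arm travel says within 1 mm. Both are inside the 6 mm band.
- **Lever:** home. The arm read about 0.01 rad while it held the knob, and the camera still shows the knob in the home position.
- **Rod:** 61.6 mm out by arm travel, and the depth image shows the ring just clear of the tube's mouth. The wrist force of about 10.6 N would suggest nearer 57 mm; I trusted the position reading.
- **Grip:** held steady between the last two readings, with a 40 N grip on the knob.

I did not measure the other bench items again at the end. The arm's path stayed clear of them.

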